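# Reset and lock the bench air regulator

### The arm

A 6-joint arm with a two-finger parallel gripper is mounted at the origin on a cart in front of the work surface, level with it; the furniture and walls round the work are solid. World frame = base frame: x ahead of the robot, y to its left, z up, the work surface at z = 0. Lengths are in m, angles in rad, forces in N, time in s.
With the tool pointing down it reaches from about 0.375 to 0.975 m from the base axis. Payload 3.8 kg.
Tool frame: the origin (TCP) lies at the very end of the fingers, on their centre line; the grasp point (between the pads) lies bot.grasp_offset behind it (bot.grasp_offset is the distance from the TCP to the grasp point, in m); y points along the fingers, x is the direction in which the jaws open and shut, and the axes are right-handed (so a half turn about y gives the same grasp; the last joint's range is limited). The gripper opens to 85 mm and grips with 20 to 120 N. Pads are 22 mm wide; open, the fingers measure 114 mm over their backs; the gripper's body (76 mm by 85 mm) begins 54 mm behind the grasp point. The pads swing forward as they close: fully open they stand 13 mm farther back than shut.
Start: joints at [-1.255, 0.264, 1.604, -0, 1.274, -0.037], TCP at [0.233, -0.633, 0.231] pointing down, gripper open.
Joint ranges: [-2.63, 2.63], [-0.94, 2.18], [0.31, 2.57], [-1.31, 4.45], [0, 2.66], [-2.55, 2.55]. Speed limits (rad/s): [2.57, 2.57, 3.14, 3.14, 3.14, 3.14].

### API

Orientations are given as a rotation vector (axis times angle).
In Python, from workcell import sensors, read_camera, job, bot gives the robot as it stands.
- The arm moves only by the tool arm_command, never from a script. Its argument "deltas" is a list of rows, each a list of 4 numbers: the shift along the tool's x, y, z in m, then the turn about the tool's y in rad. A call has 1 to 20 rows; each row shifts and turns the commanded pose from where the row before left it, along the tool's axes as they then stand; what a row does not reach is not made up. A row lasts 1/8 s, in which the tool goes at most 62.5 mm and 10.7 degrees, less where a joint would pass 70% of its speed; a pose out of reach is approached as far as the arm can. A call is refused whole if a number of a shift passes 0.0625 or a number of a turn 0.188, either way. A call with a gripper value outside its range is refused whole. "fingers" is the finger opening in m, from 0 to 0.0854, set as the call begins (left out, the last holds). The fingers move at their own pace and stop on an object; "newtons" is the grip in N (left out, the last holds). Time passes only in rows, so rows that do not move let the fingers close. It gives the time, the measured TCP pose, the force and the opening at its end, in the units of the state.
- sensors.read_state(): the state, without advancing time (a new reading comes with each control period).
- read_camera(name): name is "scene" or "top" or "wrist"; returns a dict with "color" (384x512x3 uint8, red, green, blue), "vfov" (degrees; the focal length in pixels is half the picture's height over the tangent of half this angle, whatever the lens; pixels are square), "cx", "cy" (the principal point, pixels), "R" (3x3) and "t" (3): a world point X has camera coordinates R X + t; the wrist camera has in their place "T_tool_cam" (4x4, takes a point from camera to tool coordinates, whose origin is the TCP and whose axes are the tool frame's). Camera axes: x right, y down, z forward; pixel columns grow to the right and rows downward; lengths in m; the calibration is good to about 2 mm. A picture is of the moment at which its call begins: read the wrist's pose just before it. There is no depth.
- job.finish_job(): hands the job in, once; it reports no verdict.
The state is a dict: "time": time; "q": joint angles; "joint_vel": joint speeds; "joint_torque": joint torques, N m; "tool_pos": TCP position; "tcp_rot": TCP orientation; "wrist_force": force on the tool from outside, world axes, zero at the start; "torque": the same for the moment, N m; "width": opening from 0.0 (shut) to 1.0 (fully open).
Only numpy, scipy, OpenCV 4.12 (cv2) and the standard library are available. Lean on these libraries where they do the work, as an engineer would, in place of code of your own. Each camera call takes 0.05 s, during which the arm holds its last target.

### The job

Set the bench air regulator to its green mark: pull the blue knob up to unlock it, turn its white pointer to the green mark, find the notch there by feel, and push the knob back down fully home so that it is locked in that notch. Do not force the lock, neither by turning the knob while it is still locked nor by pressing hard beside the notch, and leave the other things on the bench where they are.

Things in the scene. Friction and masses are not known exactly. Their poses are not given: they have to be found in the camera images.
- regulator: bench air regulator bolted to the worktop: 120 x 120 x 8 mm aluminium foot, grey round body, black dial of 108 mm diameter on top, its face 80 mm above the worktop; round gauge at its front (own -x), brass ports left and right. Origin at the centre of the foot's underside, z up; the knob's axis is this z axis. It cannot move.
- knob: round blue knob upright on the dial: grip 36 mm diameter, 11 to 50 mm above the dial when home; under it a skirt of 52 mm diameter and a white pointer out to 40 mm from the axis (own -x direction), both below 9 mm. Origin on its axis at the dial's face when home, z up. Turns about z 1.6 rad either way from the front (regulator's -x), where it starts locked in a notch, midway between the marks.
- knob_grip (a point): point on the knob's axis at a good height to grip, 33 mm above the knob's origin (17 mm below its flat top); moves with it. A grip of about 15 N is enough, and slips rather than overloads the lock. Friction of turning 0.04 N m; play in a notch 0.04 rad either way
- knob_pointer (a point): the spot that the white pointer points at: 46 mm from the knob's axis along its pointer, the same radius as the marks; turns with the knob
- knob_lift (a joint): how far the knob is pulled up, m: 0 home, 0.018 fully out. It takes about 4 N either way against friction and stays where it is left. Locked below 0.008; above that it turns freely. Away from a notch the dog under it lands on a ring at 0.008; over a notch it goes down to 0.
- green_mark: green disc, 13 mm across, on the dial 46 mm from the axis, 1.12 rad to one side of the regulator's front (either side): the setting to choose. A rough guide: the hidden notch lies up to 0.28 rad to either side of it and has to be found by feel: with the dog resting lightly on the ring (some 5 N), turn in steps of at most 0.07 rad until the knob sinks.
- yellow_mark: yellow disc of the same make on the other side: another setting with a notch of its own, not wanted
- lock_dog: small brass dog hidden under the dial, carried by the knob below its pointer, 34 mm from the axis, which drops into the notches; 30 N on it is too much (a push of 5 to 10 N on the knob is enough). Origin on the knob's axis, 43 mm below the dial when home
- driver_1: yellow and black screwdriver, 200 mm, loose bystander
- pliers_2: blue-handled pliers, 160 mm, loose bystander
- sanding_block: black and grey sanding block, 110 x 58 x 30 mm, loose bystander
- tape_measure: orange tape measure, 93 x 64 x 32 mm, loose bystander
- adjustable_wrench: steel adjustable wrench, 190 mm, loose bystander
There are look-alikes about, which are no part of the job. There is more than one size of the regulator; the one meant has the size given above.

How it is judged:
By the outcome, as a careful person would: the job done as asked, in the order asked, and still so for the second after the job is handed in, with the robot touching nothing.
It also fails if it takes over 48 s, if anything falls off the work surface, if the arm or the gripper's body presses on something with over 40 N, if the wrist force passes 120 N, or if a joint passes its speed limit or range.

## Working session

There is one attempt and no reset: what is moved stays moved. The work goes in short steps, Python scripts to look and compute and a tool call to move; the robot and the scene stay as the last step left them, time stands still between calls to the robot, and variables do not carry over. Pictures are saved under pics/ and viewed, and the job is handed in when it is done.

Besides the shell and the picture viewer there is one more tool, called after "Emit:" in YAML: its name, and indented under it one key for each argument. arm_command: Moves the arm, as the interface text tells. Its arguments: {"type":"object","properties":{"deltas":{"type":"array"},"fingers":{"type":"number"},"newtons":{"type":"number"}},"required":["deltas"]}

```bash
ls; mkdir -p pics
python3 - <<'E'
from workcell import sensors, read_camera, job, bot
import cv2,numpy as np
s=sensors.read_state();print(s, bot.grasp_offset)
for n in("scene","top"):
    c=read_camera(n);cv2.imwrite(f"pics/{n}0.png",c["color"][:,:,::-1]);print(n,c["vfov"],c["cx"],c["cy"],c["R"],c["t"])
E
```

```text
pics
{'time': 0.0, 'q': array([-1.25488230e+00,  2.64772809e-01,  1.60538817e+00, -5.35601848e-06,
        1.27369641e+00, -3.69056129e-02]), 'joint_vel': array([ 0.0001668 ,  0.00110818, -0.00032423, -0.00192566, -0.0023238 ,
       -0.00058069]), 'joint_torque': array([-2.73075551e-03, -5.15118277e+01, -3.67310464e+01, -2.45432684e-04,
        1.28456918e-02,  2.17165656e-06]), 'tool_pos': array([ 0.23300673, -0.63272255,  0.22994113]), 'tcp_rot': array([-1.35431358,  0.9467958 , -0.94380208]), 'wrist_force': array([ 1.01097325, -0.36159722, -0.40702181]), 'torque': array([ 0.05982344, -0.01753898,  0.04693925]), 'width': 1.0004925323420835} 0.0187
scene 46.963209020542365 259.39411616765966 183.64536992738385 [[-0.78284244 -0.62221651  0.00208104]
 [-0.28125698  0.35087649 -0.89318542]
 [ 0.55502452 -0.69980877 -0.44968374]] [0.40774977 0.2491996  1.05327454]
top 43.8684279984114 254.07864512071427 201.8750633260213 [[-0.36557816 -0.9307761   0.00290758]
 [-0.90977443  0.356666   -0.21236726]
 [ 0.19662934 -0.08028207 -0.9771856 ]] [0.17943557 0.50178252 1.53379827]
```

View pics/scene0.png

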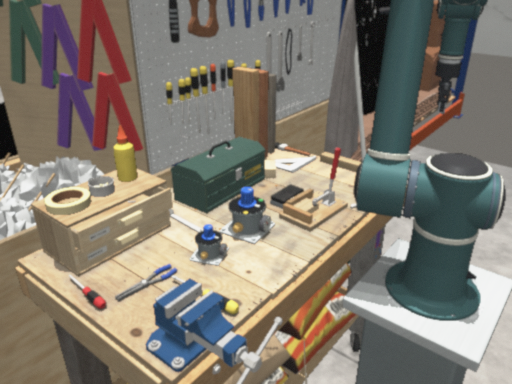

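View pics/top0.png

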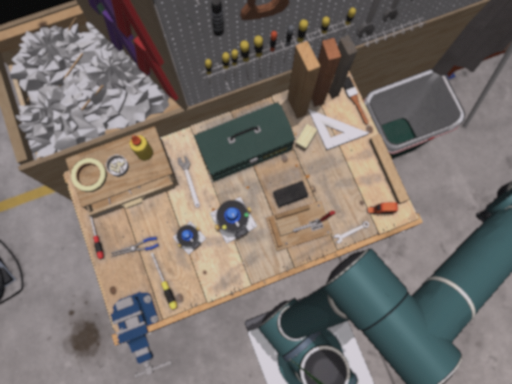

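The top view shows two regulators, a larger one near (233,217) and a smaller one near (188,236). I'll enlarge both and measure them.

```bash
cat > h.py <<'E'
import cv2,numpy as np
from scipy.spatial.transform import Rotation as Ro
from workcell import sensors, read_camera, job, bot
def f(c): return c["color"].shape[0]/2/np.tan(np.radians(c["vfov"])/2)
def RT(c,st=None):
    if "R" in c: return np.array(c["R"]),np.array(c["t"])
    T=np.eye(4);T[:3,:3]=Ro.from_rotvec(st["tcp_rot"]).as_matrix();T[:3,3]=st["tool_pos"]
    W=np.linalg.inv(T@np.array(c["T_tool_cam"]));return W[:3,:3],W[:3,3]
def ray(c,u,v,z,st=None):
    R,t=RT(c,st);o=-R.T@t;d=R.T@np.array([(u-c["cx"])/f(c),(v-c["cy"])/f(c),1]);return o+d*(z-o[2])/d[2]
def proj(c,X,st=None):
    R,t=RT(c,st);p=R@X+t;return p[0]/p[2]*f(c)+c["cx"],p[1]/p[2]*f(c)+c["cy"]
def blobs(c,lo,hi,box,amin=4):
    h=cv2.cvtColor(c["color"],cv2.COLOR_RGB2HSV);m=cv2.inRange(h,np.array(lo),np.array(hi))
    k=np.zeros_like(m);x0,y0,x1,y1=box;k[y0:y1,x0:x1]=m[y0:y1,x0:x1]
    n,_,s,ce=cv2.connectedComponentsWithStats(k);return [(s[i,4],s[i,:4].tolist(),ce[i].round(1).tolist()) for i in range(1,n) if s[i,4]>=amin]
E
python3 - <<'E'
from h import *
c=read_camera("top");s=read_camera("scene")
a=cv2.resize(c["color"][190:260,165:265],None,fx=6,fy=6,interpolation=2)[:,:,::-1];cv2.imwrite("pics/ctop.png",a)
a=cv2.resize(s["color"][175:275,180:280],None,fx=6,fy=6,interpolation=2)[:,:,::-1];cv2.imwrite("pics/cscene.png",a)
for n,cc,b in(("top",c,(165,190,265,260)),("scene",s,(180,175,280,275))):
  for col,lo,hi in(("blue",(105,120,60),(125,255,255)),("green",(40,90,60),(85,255,255)),("yel",(22,110,110),(34,255,255))): print(n,col,blobs(cc,lo,hi,b))
E
```

```text
top blue [(np.int32(204), [224, 207, 17, 17], [231.9, 214.8]), (np.int32(96), [182, 230, 11, 11], [186.6, 234.7])]
top green [(np.int32(12), [244, 213, 4, 4], [245.5, 214.5])]
top yel [(np.int32(8), [223, 225, 3, 4], [224.0, 226.5])]
scene blue [(np.int32(291), [238, 186, 19, 23], [246.4, 198.1]), (np.int32(153), [201, 225, 15, 16], [207.6, 233.5])]
scene green [(np.int32(13), [258, 199, 5, 3], [260.0, 200.0])]
scene yel [(np.int32(17), [243, 210, 6, 4], [245.4, 211.7])]
```

View pics/ctop.png

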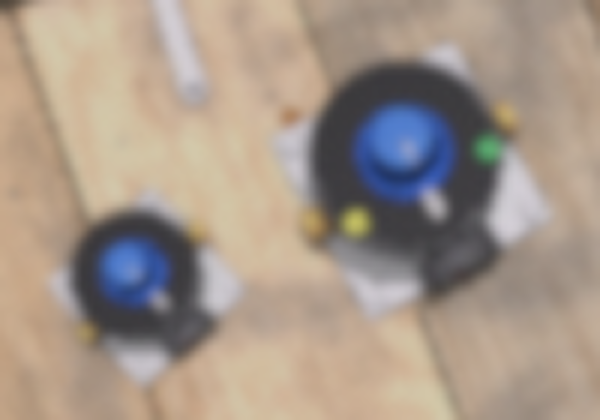

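View pics/cscene.png

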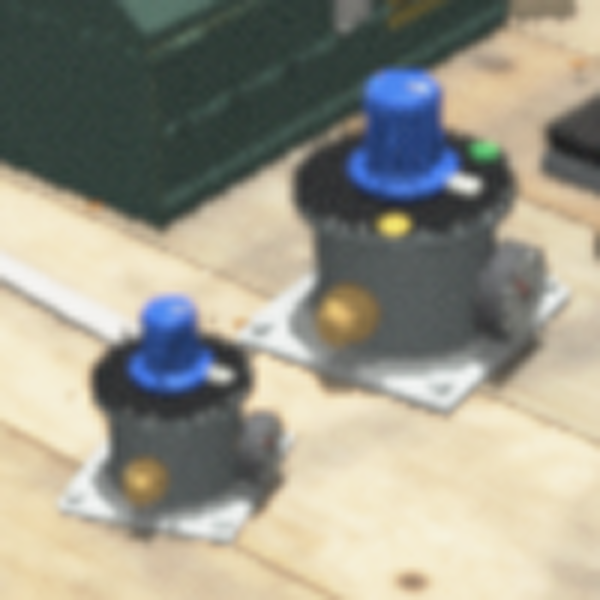

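Run:
```python
from h import *
c=read_camera("top");s=read_camera("scene")
for cc,g,y in((c,(245.9,214.6),(224.3,227.0)),(s,(260.5,199.8),(245.7,212.0))):
  G=ray(cc,*g,.08);Y=ray(cc,*y,.08);print("G",G,"Y",Y,"chord",np.linalg.norm(G-Y))
  d=(G-Y)[:2];n=np.array([-d[1],d[0]])/np.linalg.norm(d);M=(G+Y)[:2]/2
  print("M",M,"axis cands",M+.02*n,M-.02*n)
# dial widths
for a,b in(((165+312/6,190+155/6),(165+500/6,190+155/6)),((165+72/6,190+272/6),(165+202/6,190+272/6))):
  print("dial dia",np.linalg.norm(ray(c,*a,.08)-ray(c,*b,.08)))
print("dial c",ray(c,165+406/6,190+154/6,.08))
# knob top two-view
def tri(p,q):
  A=[];
  o=[];D=[]
  for cc,(u,v) in((c,p),(s,q)):
    R,t=RT(cc);o.append(-R.T@t);d=R.T@np.array([(u-cc["cx"])/f(cc),(v-cc["cy"])/f(cc),1]);D.append(d)
  x=np.linalg.lstsq(np.c_[D[0],-D[1]],o[1]-o[0],rcond=None)[0]
  return o[0]+x[0]*D[0],o[1]+x[1]*D[1]
print("top",tri((165+402/6,190+135/6),(180+405/6,175+82/6)))
print("small",tri((165+130/6,190+260/6),(180+168/6,175+305/6)))
print("pt", ray(c,165+437/6,190+207/6,.085), ray(s,180+466/6,175+184/6,.085))
print("axis at .08 from top scene",ray(c,165+402/6,190+135/6,.13),ray(s,180+405/6,175+82/6,.13))
```

```text
G [0.49762192 0.02617156 0.08      ] Y [0.48508674 0.10600779 0.08      ] chord 0.08081432247531355
M [0.49135433 0.06608967] axis cands [0.51111227 0.06919189] [0.47159639 0.06298746]
G [0.49720856 0.02489137 0.08      ] Y [0.48583263 0.10477109 0.08      ] chord 0.08068569060230987
M [0.4915206  0.06483123] axis cands [0.51132082 0.06765104] [0.47172038 0.06201141]
dial dia 0.10187291076658078
dial dia 0.06978900767519118
dial c [0.51004178 0.06751163 0.08      ]
top (array([0.51099645, 0.06724907, 0.12895776]), array([0.51042662, 0.06683596, 0.1288579 ]))
small (array([0.50902959, 0.2258718 , 0.08543509]), array([0.51009022, 0.22673719, 0.08570181]))
pt [0.47590882 0.06247263 0.085     ] [0.47667148 0.06363617 0.085     ]
axis at .08 from top scene [0.51079132 0.06728009 0.13      ] [0.50900387 0.06852239 0.13      ]
```

Run:
```python
from h import *
st=sensors.read_state();R=Ro.from_rotvec(st["tcp_rot"]).as_matrix();print(R.round(3))
print("x yaw",np.arctan2(R[1,0],R[0,0]))
d=np.array([.511-.0,.068,.28])-st["tool_pos"];print(R.T@d, R.T@d/14)
c=read_camera("top");
# toolbox corners in top pic, at guess heights
for p in((196,143),(291,110),(295,135),(207,176)): print(p,ray(c,*p,.15))
```

```text
[[ 0.345 -0.     0.938]
 [-0.938  0.001  0.345]
 [-0.001 -1.     0.   ]]
x yaw -1.218026880171168
[-0.56204705 -0.04873469  0.50300882] [-0.04014622 -0.00348105  0.0359292 ]
(196, 143) [0.76112568 0.09444428 0.15      ]
(291, 110) [ 0.75460418 -0.23244285  0.15      ]
(295, 135) [ 0.67035507 -0.21168041  0.15      ]
(207, 176) [0.64539603 0.09953546 0.15      ]
```

The target is the larger regulator. At (233,217) its dial is about 102–108 mm across, its knob top is 129 mm high, and it has green and yellow marks. The one at (188,236) has a dial of about 70 mm, its knob top at 85 mm, and no marks. The axis is at about (0.511, 0.068), and green is +1.12 rad about world z from the front.

Emit:
arm_command:
  deltas:
    - [-0.02,-0.0035,0.018,0]
    - [-0.04,-0.0035,0.036,0]
    - [-0.04,-0.0035,0.036,0]
    - [-0.04,-0.0035,0.036,0]
    - [-0.04,-0.0035,0.036,0]
    - [-0.04,-0.0035,0.036,0]
    - [-0.04,-0.0035,0.036,0]
    - [-0.04,-0.0035,0.036,0]
    - [-0.04,-0.0035,0.036,0]
    - [-0.04,-0.0035,0.036,0]
    - [-0.04,-0.0035,0.036,0]
    - [-0.04,-0.0035,0.036,0]
    - [-0.04,-0.0035,0.036,0]
    - [-0.04,-0.0035,0.036,0]
    - [-0.022,0,0.017,0]
    - [0,0,0,0]
  fingers: 0.0854

```text
time: 2.35
tool_pos: [0.5113, 0.0695, 0.2803]
tcp_rot: [-1.357, 0.943, -0.943]
wrist_force: [0.4, -0.2, 0.2]
width: 0.999
```

Run:
```python
from h import *
st=sensors.read_state();c=read_camera("wrist");print(st["time"],st["tool_pos"],st["q"].round(3),st["width"],st["wrist_force"])
cv2.imwrite("pics/w1.png",c["color"][:,:,::-1])
print(np.array(c["T_tool_cam"]).round(3).tolist())
print("axis .13",proj(c,np.array([.511,.068,.13]),st),"G",proj(c,np.array([.4975,.0255,.08]),st))
b=(0,0,512,384)
for col,lo,hi in(("blue",(105,120,60),(125,255,255)),("green",(40,90,60),(85,255,255)),("yel",(22,110,110),(34,255,255))): print(col,blobs(c,lo,hi,b,60))
```

```text
2.35 [0.51133787 0.06951519 0.2802666 ] [ 0.087 -0.067  1.876  0.     1.333  1.301] 0.9991175653918135 [ 0.44178124 -0.19155933  0.211086  ]
[[1.0, -0.0, -0.001, -0.0], [0.001, -0.282, 0.959, -0.142], [-0.001, -0.959, -0.282, 0.072], [0.0, 0.0, 0.0, 1.0]]
axis .13 (np.float64(256.6702007686058), np.float64(171.7058874692607)) G (np.float64(288.59488713851306), np.float64(185.12996166979462))
blue [(np.int32(452), [16, 18, 44, 29], [37.3, 30.8]), (np.int32(420), [10, 41, 44, 25], [31.3, 54.0]), (np.int32(1003), [93, 90, 40, 34], [113.1, 106.9]), (np.int32(1901), [231, 137, 49, 52], [255.0, 161.0])]
green [(np.int32(113), [283, 180, 12, 12], [288.2, 185.4])]
yel [(np.int32(83), [154, 99, 12, 12], [159.8, 104.1]), (np.int32(406), [0, 150, 20, 25], [8.7, 163.2]), (np.int32(114), [208, 164, 12, 12], [213.3, 169.6]), (np.int32(194), [0, 207, 16, 14], [7.0, 213.6])]
```

View pics/w1.png

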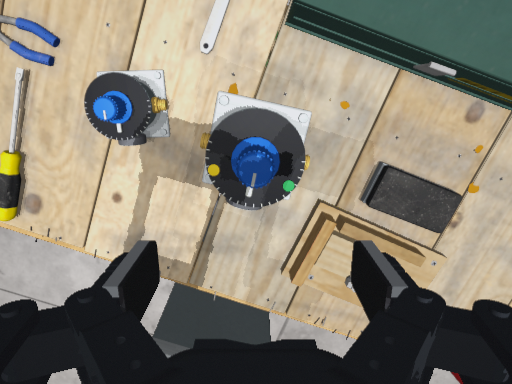

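The wrist view shows the target at (255,160), with yellow at (213,170), green at (288,185) and the pointer at about (250,185). The look-alike is at (112,107). I'll refine the axis from this view.

Run:
```python
from h import *
st=sensors.read_state();c=read_camera("wrist")
G=ray(c,288.2,185.4,.08,st);Y=ray(c,213.3,169.6,.08,st)
d=(G-Y)[:2];n=np.array([-d[1],d[0]])/np.linalg.norm(d);M=(G+Y)[:2]/2;ax=M+.02*n
print(G,Y,np.linalg.norm(d),"axis",ax)
a=cv2.resize(c["color"][100:220,195:320],None,fx=5,fy=5,interpolation=2)[:,:,::-1].copy()
for z,r in((.08,.054),(.13,.018)):
  for t in np.linspace(0,6.28,60):
    u,v=proj(c,np.array([ax[0]+r*np.cos(t),ax[1]+r*np.sin(t),z]),st);cv2.circle(a,(int((u-195)*5+2),int((v-100)*5+2)),1,(0,0,255),-1)
cv2.imwrite("pics/w1c.png",a)
R=Ro.from_rotvec(st["tcp_rot"]).as_matrix()
print("to axis, z.15 (tool)",R.T@(np.array([*ax,.094])-st["tool_pos"]))
```

```text
[0.49655709 0.02448161 0.08      ] [0.4850333  0.10666043 0.08      ] 0.08298286790173386 axis [0.51060141 0.06834841]
to axis, z.15 (tool) [-0.00021584  0.18617063 -0.00020804]
```

View pics/w1c.png

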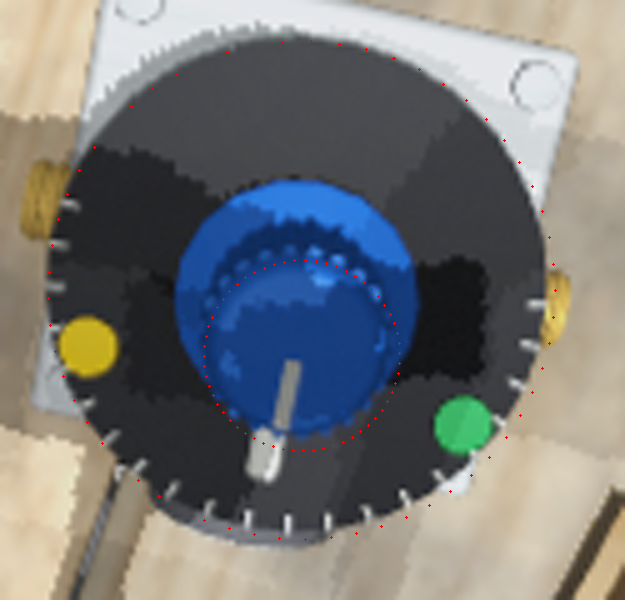

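Emit:
arm_command:
  deltas:
    - [0,0.02,0,0]
    - [0,0.035,0,0]
    - [0,0.035,0,0]
    - [0,0.03,0,0]
    - [0,0.025,0,0]
    - [0,0.02,0,0]
    - [0,0.012,0,0]
    - [0,0.007,0,0]
    - [0,0,0,0]

```text
time: 3.58
tool_pos: [0.5109, 0.0674, 0.096]
tcp_rot: [-1.356, 0.946, -0.946]
wrist_force: [0.7, 0.1, 0.2]
width: 1.0
```

Run:
```python
from h import *
st=sensors.read_state();c=read_camera("wrist");print(st["time"],st["tool_pos"],st["wrist_force"])
cv2.imwrite("pics/w2.png",c["color"][:,:,::-1])
for z in(.08,.13):print(z,proj(c,np.array([.5106,.0683,z]),st))
print(blobs(c,(105,120,60),(125,255,255),(100,0,512,384),100))
```

```text
3.575 [0.51085531 0.06744911 0.09598711] [0.65426802 0.05575275 0.1946467 ]
0.08 (np.float64(253.88813347480757), np.float64(231.53925562893315))
0.13 (np.float64(253.52955560264326), np.float64(286.5743543252685))
[(np.int32(10424), [201, 186, 102, 131], [251.1, 249.0])]
```

View pics/w2.png

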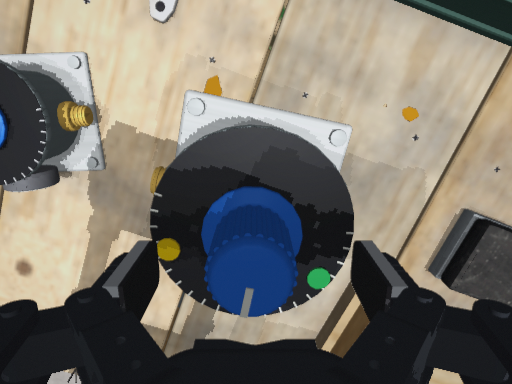

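Run:
```python
from h import *
st=sensors.read_state();c=read_camera("wrist")
b=(100,100,420,320)
g=max(blobs(c,(40,90,60),(85,255,255),b,60))[2];y=[x for x in blobs(c,(20,110,90),(34,255,255),b,100)];print(g,y)
y=[x for x in y if abs(x[2][0]-168)<8][0][2]
G=ray(c,*g,.08,st);Y=ray(c,*y,.08,st)
d=(G-Y)[:2];n=np.array([-d[1],d[0]])/np.linalg.norm(d);M=(G+Y)[:2]/2;ax=M+.02*n
print(G,Y,np.linalg.norm(d),"axis",ax)
P=np.array([ray(c,u,v,.08,st)[:2] for u,v in((252,124.5),(152,213),(353,225),(190,155),(320,158))])
A=np.c_[2*P,np.ones(len(P))];s=np.linalg.lstsq(A,(P**2).sum(1),rcond=None)[0];print("dial fit",s[:2],np.sqrt(s[2]+s[0]**2+s[1]**2))
R=Ro.from_rotvec(st["tcp_rot"]).as_matrix()
print("to axis tool",R.T@(np.array([*ax,.096])-st["tool_pos"]))
a=cv2.resize(c["color"][170:330,160:340],None,fx=4,fy=3.7,interpolation=2)[:,:,::-1].copy()
for z,r in((.08,.046),(.13,.018),(.089,.026)):
  for t in np.linspace(0,6.28,60):
    u,v=proj(c,np.array([ax[0]+r*np.cos(t),ax[1]+r*np.sin(t),z]),st);cv2.circle(a,(int((u-160)*4+2),int((v-170)*3.7+2)),1,(0,0,255),-1)
cv2.imwrite("pics/w2c.png",a)
```

```text
[317.9, 278.2] [(np.int32(147), [402, 108, 16, 14], [409.3, 114.3]), (np.int32(219), [150, 167, 17, 27], [156.5, 178.5]), (np.int32(413), [157, 239, 23, 23], [168.0, 249.5])]
[0.49674643 0.02560649 0.08      ] [0.48510689 0.10801135 0.08      ] 0.08322283309201378 axis [0.51073009 0.06960612]
dial fit [0.51170307 0.06943484] 0.05226700887130738
to axis tool [-0.00208562  0.00059321  0.00013165]
```

View pics/w2c.png

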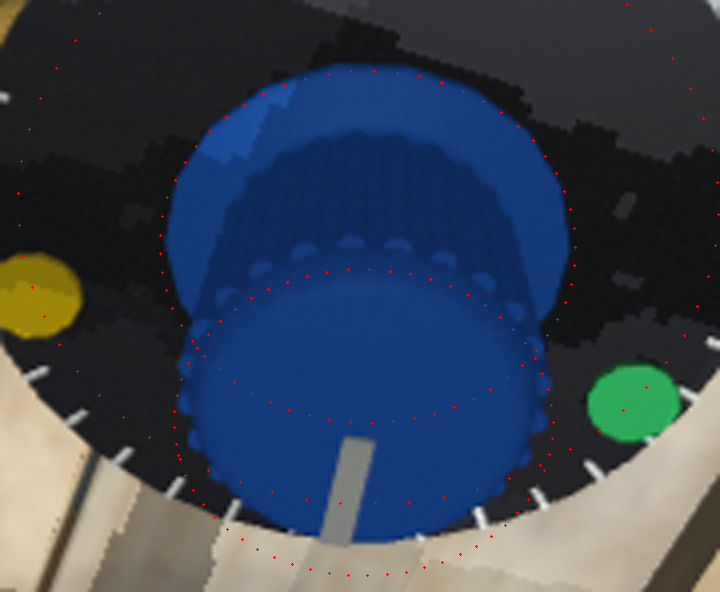

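The knob is centred about 1.5–2 mm to the tool's -x; I'll shift and grip.

Emit:
arm_command:
  deltas:
    - [-0.0015,0,0,0]
    - [0,0,0,0]
    - [0,0,0,0]
    - [0,0,0,0]
    - [0,0,0,0]
  fingers: 0.03
  newtons: 20

```text
time: 4.3
tool_pos: [0.5108, 0.0692, 0.0967]
tcp_rot: [-1.355, 0.945, -0.946]
wrist_force: [0.0, -1.1, 2.9]
width: 0.416
```

```bash
cat > s.py <<'E'
from h import *
st=sensors.read_state();R=Ro.from_rotvec(st["tcp_rot"]).as_matrix()
print("t%.2f pos"%st["time"],st["tool_pos"].round(4),"yaw %.3f"%np.arctan2(R[1,0],R[0,0]),"Fw",st["wrist_force"].round(1),"Ftool",(R.T@st["wrist_force"]).round(1),"T",st["torque"].round(2),"w %.4f"%(st["width"]*.0854),"q6 %.2f"%st["q"][5])
E
python3 s.py
```

```text
t4.30 pos [0.5108 0.0692 0.0967] yaw -1.218 Fw [ 0.  -1.1  2.9] Ftool [ 1.  -2.9 -0.3] T [-0.01  0.12  0.03] w 0.0356 q6 1.30
```

Emit:
arm_command:
  deltas:
    - [0,-0.003,0,0]
    - [0,-0.003,0,0]
    - [0,-0.003,0,0]
    - [0,-0.003,0,0]
    - [0,-0.002,0,0]
    - [0,-0.001,0,0]
    - [0,0,0,0]
    - [0,0,0,0]

```text
time: 5.3
tool_pos: [0.5107, 0.0692, 0.1116]
tcp_rot: [-1.355, 0.945, -0.946]
wrist_force: [2.5, 0.1, -2.4]
width: 0.416
```

```bash
python3 s.py
python3 - <<'E'
from h import *
st=sensors.read_state();c=read_camera("wrist")
cv2.imwrite("pics/w3.png",c["color"][:,:,::-1])
E
```

```text
t5.30 pos [0.5107 0.0692 0.1116] yaw -1.218 Fw [ 2.5  0.1 -2.4] Ftool [0.8 2.4 2.4] T [-0.02 -0.48  0.  ] w 0.0355 q6 1.30
```

View pics/w3.png

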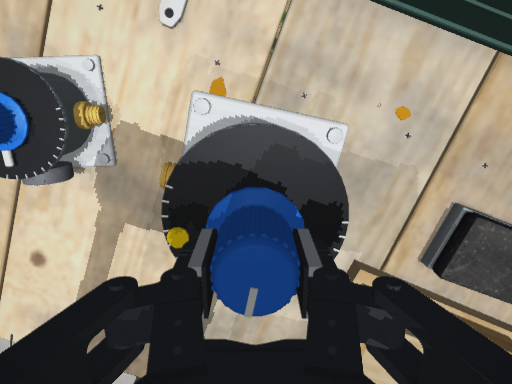

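Run:
```python
from h import *
s=read_camera("scene");cv2.imwrite("pics/s3.png",cv2.resize(s["color"][160:260,200:320],None,fx=6,fy=6,interpolation=2)[:,:,::-1])
for z in(.08,.098,.13,.145):print(z,proj(s,np.array([.5107,.069,z])))
```

```text
0.08 (np.float64(247.10916531155462), np.float64(204.22383239407534))
0.098 (np.float64(247.04255891651155), np.float64(198.64756732279568))
0.13 (np.float64(246.9219829727864), np.float64(188.5529897226017))
0.145 (np.float64(246.86448644298238), np.float64(183.73939951615532))
```

View pics/s3.png

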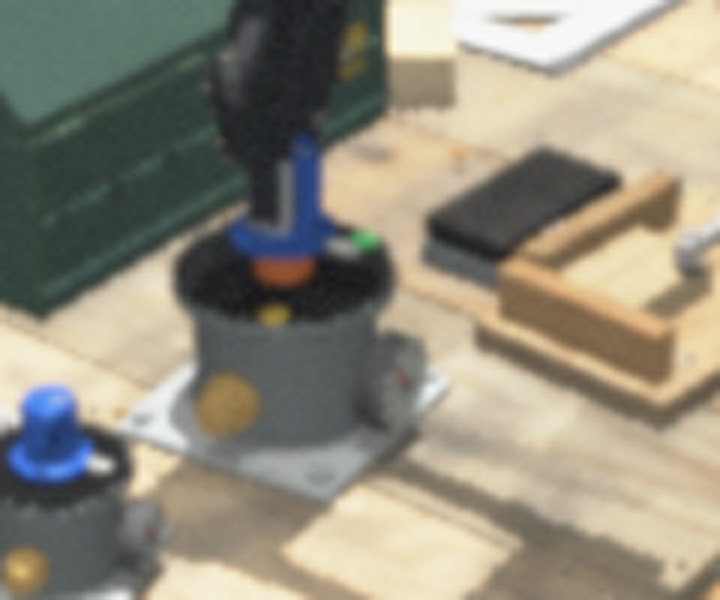

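The scene crop shows the orange stem at (282,270) exposed under the skirt, so the knob is lifted. I'll turn +0.8 rad about world z, which is minus about tool y.

Emit:
arm_command:
  deltas:
    - [0,0,0,-0.05]
    - [0,0,0,-0.1]
    - [0,0,0,-0.1]
    - [0,0,0,-0.1]
    - [0,0,0,-0.1]
    - [0,0,0,-0.1]
    - [0,0,0,-0.1]
    - [0,0,0,-0.1]
    - [0,0,0,-0.05]
    - [0,0,0,0]

```text
time: 6.65
tool_pos: [0.5111, 0.0688, 0.1116]
tcp_rot: [-1.546, 0.327, -0.329]
wrist_force: [4.5, -2.1, -3.5]
width: 0.411
```

```bash
python3 s.py
python3 - <<'E'
from h import *
st=sensors.read_state();c=read_camera("wrist");s=read_camera("scene")
cv2.imwrite("pics/w4.png",np.hstack([cv2.resize(c["color"][100:340,140:380],(390,390)),cv2.resize(s["color"][170:235,215:280],(390,390),interpolation=2)])[:,:,::-1])
E
```

```text
t6.65 pos [0.5111 0.0688 0.1116] yaw -0.418 Fw [ 4.5 -2.1 -3.5] Ftool [ 5.   3.5 -0.1] T [-0.4  -0.79  0.08] w 0.0351 q6 0.50
```

View pics/w4.png

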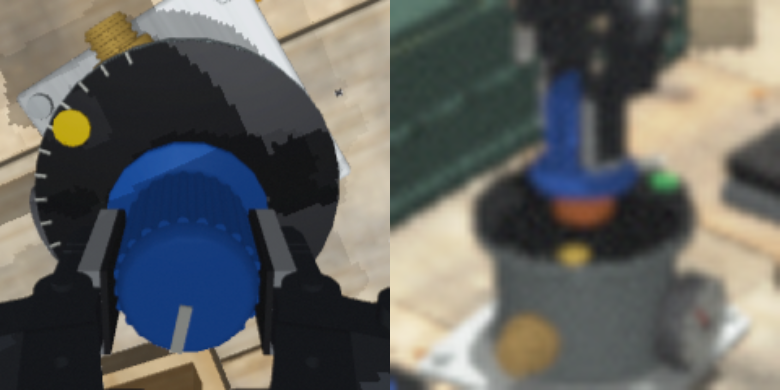

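The knob followed the gripper, and the top line keeps the same angle to the jaws. Next I'll lower it onto the ring.

Emit:
arm_command:
  deltas:
    - [0.0005,0.002,0,0]
    - [0,0.002,0,0]
    - [0,0.0015,0,0]
    - [0,0,0,0]

```text
time: 7.25
tool_pos: [0.5111, 0.0688, 0.1058]
tcp_rot: [-1.546, 0.328, -0.328]
wrist_force: [2.3, -3.1, 2.2]
width: 0.414
```

```bash
python3 s.py
```

```text
t7.25 pos [0.5111 0.0688 0.1058] yaw -0.418 Fw [ 2.3 -3.1  2.2] Ftool [ 3.4 -2.2 -1.8] T [-0.53 -0.33  0.04] w 0.0353 q6 0.50
```

Emit:
arm_command:
  deltas:
    - [0,0.001,0,0]
    - [0,0,0,0]

```text
time: 7.5
tool_pos: [0.5111, 0.0689, 0.1048]
tcp_rot: [-1.546, 0.328, -0.328]
wrist_force: [1.9, -3.9, 2.9]
width: 0.419
```

```bash
python3 s.py
```

```text
t7.50 pos [0.5111 0.0689 0.1048] yaw -0.418 Fw [ 1.9 -3.9  2.9] Ftool [ 3.3 -2.9 -2.8] T [-0.57 -0.41  0.04] w 0.0357 q6 0.50
```

Emit:
arm_command:
  deltas:
    - [0,0.0005,0,0]
    - [0,0,0,0]

```text
time: 7.75
tool_pos: [0.5112, 0.0689, 0.1046]
tcp_rot: [-1.546, 0.328, -0.328]
wrist_force: [0.9, -4.5, 4.2]
width: 0.415
```

```bash
python3 s.py
```

```text
t7.75 pos [0.5112 0.0689 0.1046] yaw -0.418 Fw [ 0.9 -4.5  4.2] Ftool [ 2.7 -4.2 -3.7] T [-0.59 -0.2   0.02] w 0.0354 q6 0.50
```

Emit:
arm_command:
  deltas:
    - [0,0.0005,0,0]
    - [0,0,0,0]

```text
time: 8.0
tool_pos: [0.5112, 0.069, 0.1045]
tcp_rot: [-1.546, 0.328, -0.328]
wrist_force: [1.6, -3.6, 8.1]
width: 0.413
```

```bash
python3 s.py
```

```text
t8.00 pos [0.5112 0.069  0.1045] yaw -0.418 Fw [ 1.6 -3.6  8.1] Ftool [ 2.9 -8.1 -2.7] T [-0.64 -0.06 -0.01] w 0.0353 q6 0.50
```

Emit:
arm_command:
  deltas:
    - [0,0.0005,0,0]
    - [0,0,0,0]

```text
time: 8.25
tool_pos: [0.5112, 0.069, 0.1044]
tcp_rot: [-1.546, 0.328, -0.328]
wrist_force: [-1.0, -3.7, 10.7]
width: 0.417
```

```bash
python3 s.py
```

```text
t8.25 pos [0.5112 0.069  0.1044] yaw -0.418 Fw [-1.  -3.7 10.7] Ftool [  0.6 -10.7  -3.8] T [-0.63  0.17 -0.04] w 0.0356 q6 0.50
```

On the ring at z 0.1045. I'll search in 0.06 rad steps.

Emit:
arm_command:
  deltas:
    - [0,-0.0003,0,-0.05]
    - [0,0,0,0]

```text
time: 8.5
tool_pos: [0.5113, 0.069, 0.1044]
tcp_rot: [-1.551, 0.288, -0.289]
wrist_force: [0.1, -3.5, 8.3]
width: 0.417
```

```bash
python3 s.py
```

```text
t8.50 pos [0.5113 0.069  0.1044] yaw -0.368 Fw [ 0.1 -3.5  8.3] Ftool [ 1.4 -8.3 -3.2] T [-0.72  0.01  0.02] w 0.0356 q6 0.45
```

Emit:
arm_command:
  deltas:
    - [0,0,0,-0.06]
    - [0,0,0,0]

```text
time: 8.75
tool_pos: [0.5113, 0.069, 0.1044]
tcp_rot: [-1.557, 0.241, -0.242]
wrist_force: [-0.5, -4.0, 7.4]
width: 0.411
```

```bash
python3 s.py
```

```text
t8.75 pos [0.5113 0.069  0.1044] yaw -0.308 Fw [-0.5 -4.   7.4] Ftool [ 0.8 -7.4 -4. ] T [-0.66  0.06  0.07] w 0.0351 q6 0.39
```

Emit:
arm_command:
  deltas:
    - [0,0,0,-0.06]
    - [0,0,0,0]

```text
time: 9.0
tool_pos: [0.5113, 0.0689, 0.1044]
tcp_rot: [-1.562, 0.194, -0.195]
wrist_force: [1.2, -4.1, 8.3]
width: 0.415
```

Emit:
arm_command:
  deltas:
    - [0,0,0,-0.06]
    - [0,0,0,0]

```text
time: 9.25
tool_pos: [0.5113, 0.0689, 0.1044]
tcp_rot: [-1.566, 0.147, -0.148]
wrist_force: [0.1, -3.4, 7.4]
width: 0.417
```

Emit:
arm_command:
  deltas:
    - [0,0.0002,0,-0.06]
    - [0,0,0,0]

```text
time: 9.5
tool_pos: [0.5114, 0.069, 0.1044]
tcp_rot: [-1.568, 0.1, -0.101]
wrist_force: [0.1, -3.7, 9.1]
width: 0.417
```

Emit:
arm_command:
  deltas:
    - [0,0,0,-0.06]
    - [0,0,0,0]

```text
time: 9.75
tool_pos: [0.5114, 0.0689, 0.1041]
tcp_rot: [-1.57, 0.052, -0.054]
wrist_force: [1.2, -4.6, 6.9]
width: 0.416
```

Slight drop; I'll check without turning.

Emit:
arm_command:
  deltas:
    - [0,0,0,0]
    - [0,0.0005,0,0]
    - [0,0,0,0]

```text
time: 10.12
tool_pos: [0.5114, 0.0689, 0.1038]
tcp_rot: [-1.57, 0.053, -0.054]
wrist_force: [0.7, -4.1, 7.7]
width: 0.41
```

```bash
python3 s.py
```

```text
t10.12 pos [0.5114 0.0689 0.1038] yaw -0.068 Fw [ 0.7 -4.1  7.7] Ftool [ 1.  -7.7 -4.1] T [-0.68 -0.04  0.04] w 0.0350 q6 0.15
```

Emit:
arm_command:
  deltas:
    - [0,0.0005,0,0]
    - [0,0,0,0]

```text
time: 10.38
tool_pos: [0.5114, 0.0688, 0.1031]
tcp_rot: [-1.571, 0.052, -0.054]
wrist_force: [1.9, -3.9, 4.4]
width: 0.411
```

```bash
python3 s.py
```

```text
t10.38 pos [0.5114 0.0688 0.1031] yaw -0.067 Fw [ 1.9 -3.9  4.4] Ftool [ 2.2 -4.4 -3.8] T [-0.69 -0.45  0.21] w 0.0351 q6 0.15
```

Emit:
arm_command:
  deltas:
    - [0,0,0,-0.02]
    - [0,0,0,0]

```text
time: 10.62
tool_pos: [0.5114, 0.0688, 0.1025]
tcp_rot: [-1.571, 0.036, -0.038]
wrist_force: [3.4, -4.6, 3.4]
width: 0.413
```

```bash
python3 s.py
```

```text
t10.62 pos [0.5114 0.0688 0.1025] yaw -0.047 Fw [ 3.4 -4.6  3.4] Ftool [ 3.6 -3.4 -4.4] T [-0.78 -0.49  0.07] w 0.0353 q6 0.13
```

Torque relieved and the knob is sinking freely. I'll push on down in small steps.

Emit:
arm_command:
  deltas:
    - [0,0.001,0,0]
    - [0,0.001,0,0]
    - [0,0,0,0]

```text
time: 11.0
tool_pos: [0.5114, 0.0689, 0.1003]
tcp_rot: [-1.571, 0.037, -0.038]
wrist_force: [3.3, -4.6, 2.0]
width: 0.414
```

```bash
python3 s.py
```

```text
t11.00 pos [0.5114 0.0689 0.1003] yaw -0.047 Fw [ 3.3 -4.6  2. ] Ftool [ 3.6 -2.  -4.4] T [-0.71 -0.6   0.06] w 0.0353 q6 0.13
```

Emit:
arm_command:
  deltas:
    - [0,0.001,0,0]
    - [0,0.001,0,0]
    - [0,0.001,0,0]
    - [0,0.0005,0,0]
    - [0,0,0,0]

```text
time: 11.62
tool_pos: [0.5114, 0.0689, 0.0969]
tcp_rot: [-1.571, 0.037, -0.038]
wrist_force: [2.1, -4.9, 4.3]
width: 0.413
```

```bash
python3 s.py
```

```text
t11.62 pos [0.5114 0.0689 0.0969] yaw -0.048 Fw [ 2.1 -4.9  4.3] Ftool [ 2.4 -4.3 -4.8] T [-0.74 -0.56  0.11] w 0.0353 q6 0.13
```

Emit:
arm_command:
  deltas:
    - [0,0.0006,0,0]
    - [0,0,0,0]

```text
time: 11.88
tool_pos: [0.5114, 0.0689, 0.0967]
tcp_rot: [-1.571, 0.037, -0.038]
wrist_force: [1.7, -3.8, 6.2]
width: 0.416
```

```bash
python3 s.py
```

```text
t11.88 pos [0.5114 0.0689 0.0967] yaw -0.048 Fw [ 1.7 -3.8  6.2] Ftool [ 1.8 -6.2 -3.7] T [-0.76 -0.35  0.07] w 0.0355 q6 0.13
```

Emit:
arm_command:
  deltas:
    - [0,0.0006,0,0]
    - [0,0,0,0]

```text
time: 12.12
tool_pos: [0.5114, 0.0688, 0.0966]
tcp_rot: [-1.571, 0.037, -0.038]
wrist_force: [1.2, -4.8, 9.6]
width: 0.413
```

```bash
python3 s.py
```

```text
t12.12 pos [0.5114 0.0688 0.0966] yaw -0.048 Fw [ 1.2 -4.8  9.6] Ftool [ 1.5 -9.6 -4.7] T [-0.79 -0.04  0.09] w 0.0353 q6 0.13
```

Emit:
arm_command:
  deltas:
    - [0,0.0005,0,0]
    - [0,0,0,0]

```text
time: 12.38
tool_pos: [0.5114, 0.0689, 0.0966]
tcp_rot: [-1.571, 0.037, -0.038]
wrist_force: [-0.4, -5.1, 12.6]
width: 0.414
```

```bash
python3 s.py
```

```text
t12.38 pos [0.5114 0.0689 0.0966] yaw -0.048 Fw [-0.4 -5.1 12.6] Ftool [ -0.1 -12.6  -5.1] T [-0.79  0.12  0.06] w 0.0354 q6 0.13
```

Home stop reached: it dropped 7.8 mm from the ring and the force is rising against a hard stop. Releasing.

Emit:
arm_command:
  deltas:
    - [0,0,0,0]
    - [0,0,0,0]
    - [0,0,0,0]
    - [0,0,0,0]
    - [0,0,0,0]
  fingers: 0.0854

```text
time: 13.0
tool_pos: [0.5108, 0.0691, 0.095]
tcp_rot: [-1.57, 0.038, -0.037]
wrist_force: [0.9, -0.1, -0.1]
width: 1.0
```

```bash
python3 s.py
```

```text
t13.00 pos [0.5108 0.0691 0.095 ] yaw -0.048 Fw [ 0.9 -0.1 -0.1] Ftool [ 0.9  0.1 -0. ] T [-0.02 -0.03 -0.  ] w 0.0854 q6 0.13
```

Now I'll go straight up, then check with the cameras.

Emit:
arm_command:
  deltas:
    - [0,-0.01,0,0]
    - [0,-0.03,0,0]
    - [0,-0.04,0,0]
    - [0,-0.04,0,0]
    - [0,-0.04,0,0]
    - [0,-0.02,0,0]
    - [0,0,0,0]

```text
time: 13.88
tool_pos: [0.512, 0.0691, 0.2771]
tcp_rot: [-1.57, 0.035, -0.041]
wrist_force: [0.8, 1.5, -0.3]
width: 0.999
```

```bash
python3 s.py
python3 - <<'E'
from h import *
st=sensors.read_state();c=read_camera("wrist");s=read_camera("scene")
cv2.imwrite("pics/w5.png",np.hstack([cv2.resize(c["color"][90:220,190:320],(390,390),interpolation=2),cv2.resize(s["color"][170:235,215:280],(390,390),interpolation=2)])[:,:,::-1])
for col,lo,hi in(("green",(40,90,60),(85,255,255)),("white",(0,0,130),(179,60,255))): print(col,blobs(c,lo,hi,(225,130,295,215),10))
cv2.imwrite("pics/w5f.png",c["color"][:,:,::-1])
E
```

```text
t13.88 pos [0.512  0.0691 0.2771] yaw -0.048 Fw [ 0.8  1.5 -0.3] Ftool [0.8 0.3 1.5] T [-0.02  0.02  0.04] w 0.0853 q6 0.13
green [(np.int32(104), [237, 195, 12, 12], [242.3, 200.3])]
white [(np.int32(34), [249, 176, 5, 12], [251.2, 181.5]), (np.int32(57), [244, 187, 7, 11], [247.0, 192.2]), (np.int32(856), [225, 188, 70, 27], [264.2, 207.3])]
```

View pics/w5.png

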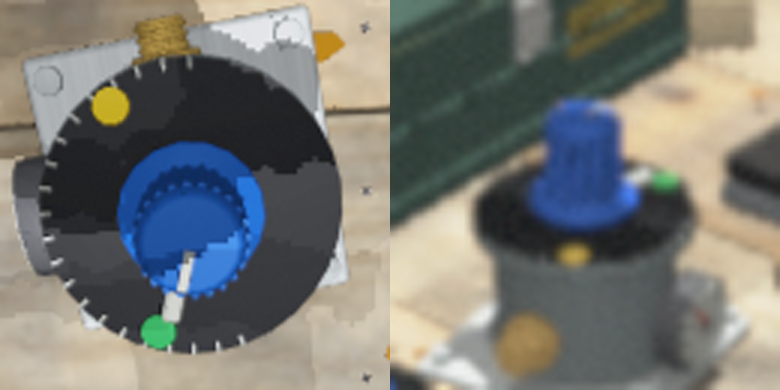

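The pictures show the pointer on the green mark and the skirt down on the dial with no stem showing. The knob's top edge is at scene row 187, as it was at the start.

```bash
python3 -c "
from workcell import job
print(job.finish_job())"
```

```text
the job is handed in; nothing more can be done
None
```

The larger regulator's knob is locked in the notch at its green mark. The job was handed in at about 14 s of the 48 s allowed, with the robot clear of everything.

- **What I did:** I gripped the knob at 20 N, the gripper's minimum (about 15 N was advised), and lifted it about 15 mm. I turned it +0.80 rad, rested the dog on the ring, and searched in 0.05–0.06 rad steps. It started to sink at about 1.15 rad. I eased it to about 1.17 rad when the turning torque rose to 0.21 N m, then pushed it down to a hard stop.
- **Last checks:**
  - **Home:** the knob dropped 7.8 mm from the ring, against the 8 mm stated. It came to the same height as at the start, with no stem showing.
  - **Force:** it peaked at 12.6 N on the home stop and about 10.7 N on the ring (wrist readings that include about 4 N of knob friction). Both are above the 5 to 10 N advised but well under the 30 N limit.
  - **Pointer and bench:** the white pointer is on the green mark. I felt no contact with anything but the knob. I did not compare each loose item's position before and after.
- **Disagreement:** the close wrist view put the knob's top a few mm off my calibrated prediction, and the views differed by 1–2 mm on the knob's axis. Once gripped, the sideways force stayed at about 5–6 N or less.

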